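# Spin the order wheel and stop it at the rush card

## Task

Flick the kitchen's order wheel into a free spin and let it run by itself past one full turn, so that all its cards have gone by. While it is still spinning, brake it with a fingertip pressed on the flat of the disc so that it stops with the red rush card at the green stripe on the mat; stop it right the first time, and do not let it come to a stop or run down anywhere else. Then take the hand away: nothing is lifted, the stand must not be shifted or tipped, and the bottle, the pepper mill and the jar stay where they are.

Things in the scene. Friction and masses are not known exactly. Their poses are not given: they have to be found in the camera images.
- mat: black rubber mat, 3 mm thick, fixed to the table. Origin on the table under the wheel's axis (within 6 mm); in its frame it spans x -260 to +190 mm, y -150 to +150 mm. A green stripe 22 mm wide lies along its -x axis (y = 0, x = -85 to -255 mm), pointing to the robot's side; its outer 50 mm show beyond the wheel and cards from above. The red card is to stop over this -x axis
- stand: the order wheel's loose stand, about 3 kg: round cast foot 180 mm across standing on the mat, 19 mm post. Origin: centre of its underside, on the wheel's vertical axis; z up. Not fixed: rough handling can shove or tip it
- hub (a point): the point on the wheel's axis at the height of the disc's flat upper face (165 mm above the mat). A hub nut 40 mm across stands 22 mm up around it; from 20 to 112 mm from the axis the face is bare flat metal, where the wheel can be braked with a finger at any time, clear of the clips going round
- disc: flat stainless-steel disc, 300 mm across, 4 mm thick; turns with clips and cards as one piece (about 2 kg, 0.028 kg m2). Origin on the axis in the upper face; its +x axis points outwards to the red clip. Bare metal: a fingertip pressed on it with 10 N stops a spin of 2 rad/s in roughly 0.2 s
- wheel (a joint): turning angle of the wheel on its stand, rad: 0 at the start, grows counter-clockwise from above, no limit (counts on over several turns). May be spun either way. Ball bearing, slows little by little: flicked to 3 rad/s it runs about 4 turns in some 18 s before stopping by itself; from 2 rad/s nearly 2 turns. Lift a braking finger slowly, or it nudges the wheel on
- red_clip (a point): middle of the clip with a red sleeve, 136 mm from the axis, 20 mm above the disc's face. Eight equal clips (seven black) are fixed on the rim 45 degrees apart: each 24 mm wide along the rim, 113 to 164 mm from the axis, 35 mm high above the face; about 80 mm free between neighbours. A finger can push their sides to flick the wheel
- red_card (a point): centre of the red rush card (stiff plastic, 74 mm wide, 105 mm high, 2 mm thick) hanging from the red clip outside the rim, leaning outwards below: 178 mm from the axis, 44 mm below the disc's face. Three white cards and a yellow one hang from other clips; cards reach 203 mm from the axis and 95 mm below the face
- oil_bottle: loose amber oil bottle with green cap, 64 mm across, 230 mm high, beside the mat; to be left alone. Origin: centre of its underside
- pepper_mill: loose dark wooden pepper mill, 58 mm across, 172 mm high, beside the mat; to be left alone. Origin: centre of its underside
- salt_jar: loose glass jar with white lid, 68 mm across, 95 mm high, beside the mat; to be left alone. Origin: centre of its underside

How it is judged:
By the outcome, as a careful person would: the job done as asked, in the order asked, and still so for the second after the job is handed in, with the robot touching nothing.
It also fails if it takes over 51 s, if anything falls off the work surface, if the arm or the gripper's body presses on something with over 40 N, if the wrist force passes 120 N, or if a joint passes its speed limit or range.

## Robot

A 6-joint arm with a two-finger parallel gripper is mounted at the origin on the work surface. World frame = base frame: x ahead of the robot, y to its left, z up, the work surface at z = 0. Lengths are in m, angles in degrees, forces in N, time in s.
With the tool pointing down it reaches from about 0.4 to 0.825 m from the base axis. Payload 7 kg.
Tool frame: the origin (TCP) lies midway between the tips of the shut fingers; the grasp point (between the pads) lies 19 mm behind it; z points along the fingers, y is the direction in which the jaws open and shut (so a half turn about z gives the same grasp; the last joint's range is limited). The gripper opens to 88 mm and grips with 3 to 60 N. Pads are 19 mm wide; open, the fingers measure 130 mm over their backs; the gripper's body (78 mm by 193 mm) begins 47 mm behind the grasp point.
Start: joints at [80.105, 20.546, 0.682, 0, -70.136, -16.507], TCP at [0.3, 0.605, 0.199] pointing down, gripper open.
Joint ranges: [-176.03, 176.03], [-82.01, 121.73], [-58.28, 71.71], [-173.87, 95.51], [-174.79, -0.11], [-173.66, 173.66]. Speed limits (degrees/s): [136.94, 136.94, 172.46, 180, 180, 180].

## Interface

Orientations are given as [roll, pitch, yaw] about the fixed x, y, z axes, in that order (R = Rz(yaw) Ry(pitch) Rx(roll)).
In Python, from plant import ctrl gives the robot as it stands. The module is installed in compiled form; this text tells all that it offers.
- The arm moves only by the tool arm_command, never from a script. Its argument "targets" is a list that holds one entry, the list of rows, each a list of 7 numbers: the turn, a rotation vector about the world's x, y, z in rad, then the shift along the world's x, y, z in cm, then the opening, from 0 (shut) to 1 (fully open). A call has 1 to 8 rows; each row is the pose to reach, as a shift and turn from the pose commanded when the call began; what a row does not reach only later rows make up. A row lasts 1/12 s, in which the tool goes at most 41.7 mm and 7.16 degrees, less where a joint would pass 70% of its speed; a pose out of reach is approached as far as the arm can. A call with a gripper value outside its range is refused whole. The fingers move at their own pace and stop on an object; the grip force is fixed at half the most. Time passes only in rows, so rows that repeat a pose let the fingers close. It gives the time, the measured TCP pose, the force and the opening at its end, in the units of the state.
- ctrl.get_obs(): the state, without advancing time (a new reading comes with each control period).
- ctrl.snapshot(name): name is "scene" or "top" or "wrist"; returns the picture (480x640x3 uint8, blue, green, red); there is no depth.
- ctrl.camera_model(name): a dict with "K" (3x3 intrinsics, pixels), "distortion" ([k1, k2, p1, p2, k3] as OpenCV has them; the pictures are not rectified), "xyz" and "rotation" of the camera in the world. Camera axes: x right, y up, looking along -z (the intrinsics and any distortion apply to the point x, -y, -z); pixel columns grow to the right and rows downward; lengths in m; the calibration is good to about 2 mm. A picture is of the moment at which its call begins: read the wrist's pose just before it. camera_model takes no time and is no camera call; for the wrist camera it gives the pose at the moment of the call.
- ctrl.close_job(): hands the job in, once; it reports no verdict.
The state is a dict: "clock": time; "joint_pos": joint angles; "qvel": joint speeds; "tau": joint torques, N m; "tool_pos": TCP position; "orientation": TCP orientation; "force": force on the tool from outside, world axes, zero at the start; "moment": the same for the moment, N m; "opening": finger opening in m.
Only numpy, scipy, OpenCV 4.12 (cv2) and the standard library are available. Lean on these libraries where they do the work, as an engineer would, in place of code of your own. Each camera call takes 0.05 s, during which the arm holds its last target. There are 200 camera calls.

## Working session

There is one attempt and no reset: what is moved stays moved. The work goes in short steps, Python scripts to look and compute and a tool call to move; the robot and the scene stay as the last step left them, time stands still between calls to the robot, and variables do not carry over. Pictures are saved under pics/ and viewed, about 8 in all and at most 12, crops included, and the job is handed in when it is done.

Besides the shell and the picture viewer there is one more tool, called after "Call:" as a command line: name --argument value ..., lists and objects as JSON in quotes. arm_command: Moves the arm, as the interface text tells. Its arguments: {"type":"object","properties":{"targets":{"type":"array","items":{"type":"array","items":{"type":"array","items":{"type":"number"}}}}},"required":["targets"]}

```bash
mkdir -p pics; python3 - <<'E'
from plant import ctrl
import cv2
print(ctrl.get_obs())
for n in("scene","top"):
    m=ctrl.camera_model(n);print(n,m)
    cv2.imwrite(f"pics/{n}0.png",ctrl.snapshot(n))
E
```

```text
{'clock': 0.0, 'joint_pos': array([ 8.01045000e+01,  2.05916008e+01,  6.34991971e-01, -2.06222508e-02,
       -7.01362422e+01, -1.65049768e+01]), 'qvel': array([ 0.03450798, -0.00548826,  0.05419149,  0.01258478,  0.02573125,
        0.08687753]), 'tau': array([ 1.85792938e-03, -5.82717919e+01,  2.93053794e+01,  6.99704424e+00,
        6.73410657e-03, -1.72020459e-04]), 'tool_pos': array([0.29994169, 0.60410718, 0.19762853]), 'orientation': array([ 1.79905467e+02, -7.79396774e-03, -2.64074932e+01]), 'force': array([-0.93614181,  0.0472657 ,  0.0968745 ]), 'moment': array([0.02927782, 0.08358682, 0.00606955]), 'opening': 0.08735435556243529}
scene {'K': array([[462.73274719,   0.        , 327.67179009],
       [  0.        , 462.73274719, 234.35167213],
       [  0.        ,   0.        ,   1.        ]]), 'distortion': array([0.0210702, 0.       , 0.       , 0.       , 0.       ]), 'xyz': array([1.10009796, 0.19027425, 1.02579165]), 'rotation': array([ 31.76941406,  -0.68811409, 105.75931221])}
top {'K': array([[591.168672  ,   0.        , 325.36848222],
       [  0.        , 591.168672  , 244.56469921],
       [  0.        ,   0.        ,   1.        ]]), 'distortion': array([0.02895893, 0.        , 0.        , 0.        , 0.        ]), 'xyz': array([0.36900042, 0.02386261, 1.44095917]), 'rotation': array([  9.09095862,   0.40687813, -88.51609894])}
```

View pics/scene0.png

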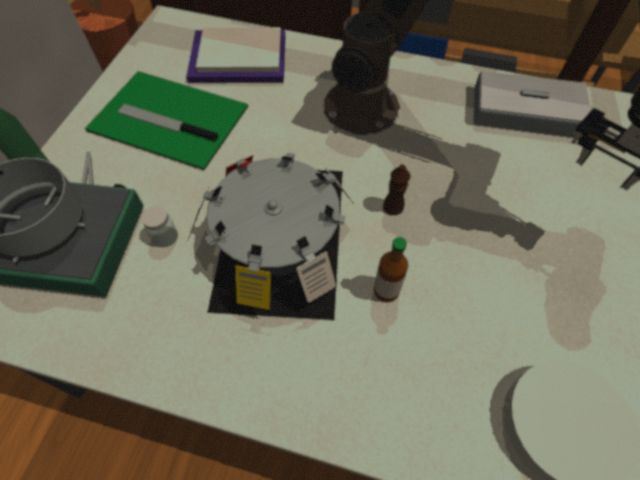

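View pics/top0.png

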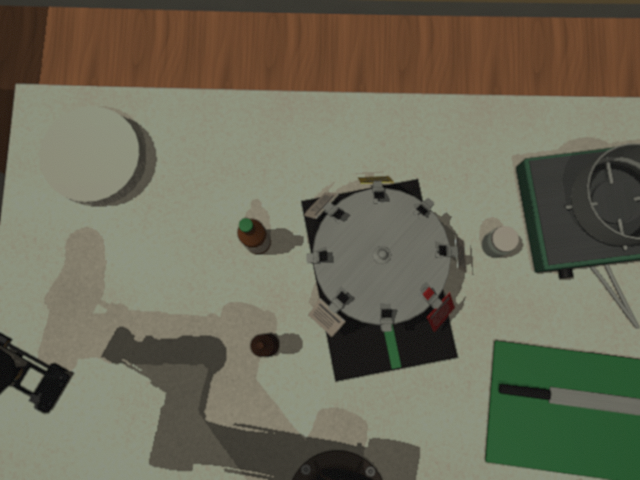

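The scene picture shows the wheel with its red clip on the robot side and the bottle, mill and jar around it. The top picture has the hub at about (382,255), the red clip at (431,294), the green stripe at (392,348), the bottle at (250,235), the mill at (264,345) and the jar at (503,240).

```bash
cat > h.py <<'E'
import numpy as np, cv2
from scipy.spatial.transform import Rotation as R
def ray(m,uv):
    p=cv2.undistortPoints(np.array(uv,float).reshape(-1,1,2),m["K"],m["distortion"]).reshape(-1,2)
    d=np.c_[p[:,0],-p[:,1],-np.ones(len(p))]
    return d@R.from_euler('xyz',m["rotation"],degrees=True).as_matrix().T
def onz(m,uv,z):
    d=ray(m,uv); o=np.array(m["xyz"]); return o+d*((z-o[2])/d[:,2])[:,None]
def blobs(mask,amin=20):
    n,l,s,c=cv2.connectedComponentsWithStats(mask.astype(np.uint8))
    return [(c[i].round(1),s[i][4]) for i in range(1,n) if s[i][4]>=amin]
def red(im):
    b,g,r=[im[...,i].astype(int) for i in range(3)]; return (r>60)&(r>2*g)&(r>2*b)
def ang(v): return np.degrees(np.arctan2(v[1],v[0]))
E
python3 - <<'E'
from h import *
from plant import ctrl
m=ctrl.camera_model("top"); im=cv2.imread("pics/top0.png")
b,g,r=[im[...,i].astype(int) for i in range(3)]
print("red",blobs(red(im)[:420]))
gm=(g>1.5*r)&(g>1.5*b)&(g>60)
gb=[x for x in blobs(gm)];print("green",gb)
ys,xs=np.nonzero(gm); k=(xs>370)&(xs<420)&(ys>300)
P=onz(m,np.c_[xs,ys][k],0.003)[:,:2]; c=P.mean(0); u=np.linalg.svd(P-c)[2][0]; print("stripe",c,u,ang(u), P[P[:,0].argmin()])
dk=(im.max(2)<50); dk[330:]=0
for x in blobs(dk,8):
    if 290<x[0][0]<470 and 170<x[0][1]<335: print("dark",x,onz(m,[x[0]],0.2)[0].round(3))
print("hub",onz(m,[[382,254]],0.19))
# disc: bright face contour
lo=np.zeros(im.shape[:2],bool); 
mat=onz(m,[[302,199],[418,180],[457,357],[336,380]],0.003);print("mat corners",mat.round(3),"centre",mat.mean(0))
print("things",onz(m,[[247,226]],0.23),onz(m,[[265,345]],.172),onz(m,[[506,238]],.095))
cv2.imwrite("pics/crop.png",cv2.resize(im[165:390,285:485],None,fx=3,fy=2.66*1,interpolation=cv2.INTER_CUBIC))
E
```

```text
red [(array([428.2, 292.9]), np.int32(70)), (array([445.3, 297.4]), np.int32(24)), (array([430.7, 314.4]), np.int32(35))]
green [(array([245.5, 224.7]), np.int32(128)), (array([392.3, 349.4]), np.int32(367)), (array([563.1, 413.2]), np.int32(16138))]
stripe [ 0.34897821 -0.12647242] [-0.97778829 -0.20959498] -167.90138204268942 [ 0.30549603 -0.12608482]
dark (array([406.9, 187.8]), np.int32(346)) [ 0.695 -0.135  0.2  ]
dark (array([341.9, 197.1]), np.int32(105)) [0.672 0.005 0.2  ]
dark (array([379.2, 195. ]), np.int32(73)) [ 0.678 -0.075  0.2  ]
dark (array([307.3, 204. ]), np.int32(92)) [0.655 0.079 0.2  ]
dark (array([422.2, 209.7]), np.int32(66)) [ 0.648 -0.168  0.2  ]
dark (array([338.3, 213.8]), np.int32(75)) [0.635 0.012 0.2  ]
dark (array([313.2, 227.2]), np.int32(309)) [0.604 0.065 0.2  ]
dark (array([442.4, 250.2]), np.int32(68)) [ 0.561 -0.21   0.2  ]
dark (array([323.2, 256. ]), np.int32(84)) [0.543 0.042 0.2  ]
dark (array([322.6, 294.9]), np.int32(83)) [0.46  0.041 0.2  ]
dark (array([441.4, 295.2]), np.int32(35)) [ 0.466 -0.208  0.2  ]
dark (array([343. , 297.4]), np.int32(90)) [ 0.456 -0.002  0.2  ]
dark (array([416., 322.]), np.int32(465)) [ 0.409 -0.155  0.2  ]
dark (array([386.6, 312.9]), np.int32(79)) [ 0.426 -0.094  0.2  ]
dark (array([355.9, 323.7]), np.int32(360)) [ 0.402 -0.03   0.2  ]
dark (array([444.6, 324.4]), np.int32(115)) [ 0.406 -0.214  0.2  ]
hub [[ 0.55147259 -0.08350651  0.19      ]]
mat corners [[ 0.712  0.101  0.003]
 [ 0.768 -0.187  0.003]
 [ 0.335 -0.28   0.003]
 [ 0.274  0.006  0.003]] centre [ 0.52248317 -0.09002109  0.003     ]
things [[0.59764141 0.20191389 0.23      ]] [[0.35348631 0.16023256 0.172     ]] [[ 0.60961356 -0.37569976  0.095     ]]
```

View pics/crop.png

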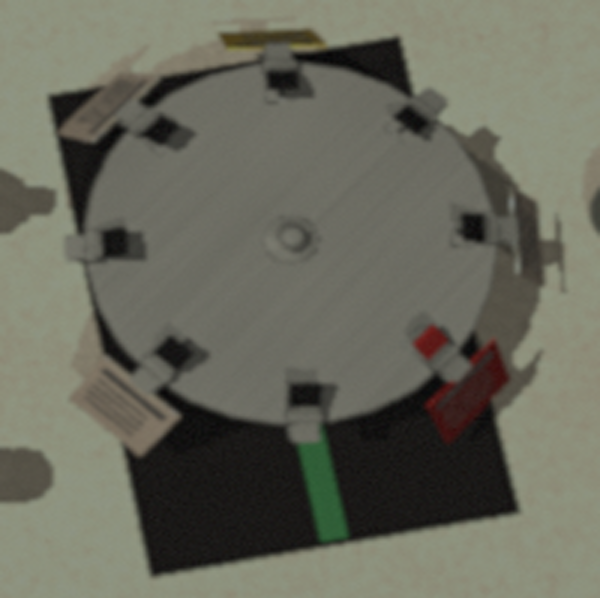

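Call:
arm_command --targets '[[[0,0,0.05,0,-1,2,0],[0,0,0.15,1,-3,5,0],[0,0,0.25,3,-6,8,0],[0,0,0.35,5,-9.5,10,0],[0,0,0.461,7,-13,12,0],[0,0,0.461,9,-16.5,13,0],[0,0,0.461,10.5,-20,14,0],[0,0,0.461,12,-23.5,14,0]]]'

```text
clock: 0.77
tool_pos: [0.419, 0.3731, 0.3401]
orientation: [-179.9, -0.1, 0.0]
force: [2.2, 0.1, -0.4]
opening: 0.0397
```

Call:
arm_command --targets '[[[0,0,0,1,-3.5,0,0],[0,0,0,2,-7,0,0],[0,0,0,3,-10.5,0,0],[0,0,0,4,-14,0,0],[0,0,0,5.5,-17.5,0,0],[0,0,0,7,-21,0,0],[0,0,0,8.5,-24.5,0,0],[0,0,0,9.5,-27.5,0,0]]]'

```text
clock: 1.43
tool_pos: [0.5135, 0.0971, 0.3381]
orientation: [180.0, 0.0, -0.0]
force: [0.7, 0.7, 0.5]
opening: 0.0001
```

```bash
python3 - <<'E'
from plant import ctrl
o=ctrl.get_obs()
for k in("clock","tool_pos","orientation","force","opening","joint_pos"):print(k,o[k])
E
```

```text
clock 1.4333
tool_pos [0.51345083 0.09712297 0.33808064]
orientation [ 1.79988734e+02  1.94110824e-02 -6.31109365e-03]
force [0.68519757 0.69921961 0.45665444]
opening 0.0001465399523097417
joint_pos [ 3.22439769e+01  2.47747911e+00 -4.42474384e+00 -8.36066766e-04
 -8.31202053e+01  5.77498142e+01]
```

Call:
arm_command --targets '[[[0,0,0,1,-3,0,0],[0,0,0,2.5,-6.5,-1,0],[0,0,0,3.5,-10,-3.5,0],[0,0,0,3.7,-10.9,-7,0],[0,0,0,3.7,-10.9,-10.5,0],[0,0,0,3.7,-10.9,-13.5,0],[0,0,0,3.7,-10.9,-15.5,0],[0,0,0,3.7,-10.9,-16.3,0]]]'

```text
clock: 2.1
tool_pos: [0.5478, -0.0103, 0.1715]
orientation: [179.9, 0.3, -0.0]
force: [-0.7, 0.7, -0.1]
opening: 0.0009
```

Call:
arm_command --targets '[[[0,0,0,0,0,-0.2,0],[0,0,0,0,0,-0.4,0],[0,0,0,0,0,-0.6,0]]]'

```text
clock: 2.35
tool_pos: [0.5511, -0.0094, 0.1707]
orientation: [-180.0, -0.1, 0.0]
force: [0.8, -0.7, 0.3]
opening: 0.0004
```

```bash
python3 - <<'E'
from plant import ctrl
import cv2
print(ctrl.get_obs()["force"],ctrl.get_obs()["tool_pos"])
cv2.imwrite("pics/a.png",cv2.hconcat([ctrl.snapshot("top")[100:460,220:560],ctrl.snapshot("scene")[100:460,120:460]]))
E
```

```text
[ 0.81950245 -0.74567473  0.25915754] [ 0.55114788 -0.00935136  0.170728  ]
```

View pics/a.png

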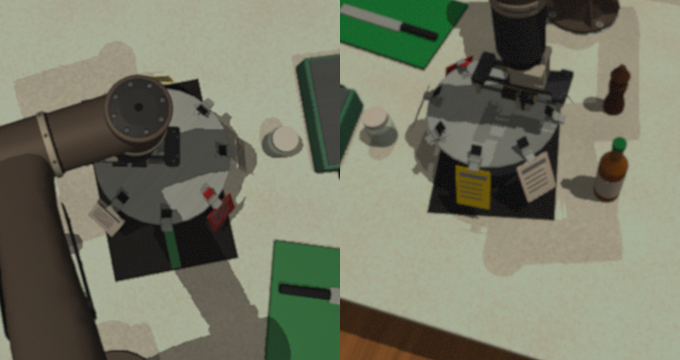

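Call:
arm_command --targets '[[[0,0,0,0,0,-0.1,0],[0,0,0,0,0,-0.2,0],[0,0,0,0,0,-0.2,0]]]'

```text
clock: 2.7
tool_pos: [0.5502, -0.0095, 0.1676]
orientation: [-180.0, -0.0, 0.0]
force: [-0.1, 0.3, -0.2]
opening: 0.0
```

Call:
arm_command --targets '[[[0,0,0,0,0,-0.1,0],[0,0,0,0,0,-0.1,0]]]'

```text
clock: 2.87
tool_pos: [0.5501, -0.0096, 0.1663]
orientation: [-180.0, -0.0, 0.0]
force: [0.1, 0.8, 0.3]
opening: 0.0007
```

Call:
arm_command --targets '[[[0,0,0,0,0,-0.1,0],[0,0,0,0,0,-0.1,0]]]'

```text
clock: 3.03
tool_pos: [0.55, -0.0097, 0.1651]
orientation: [180.0, 0.0, 0.0]
force: [-0.5, -0.1, -0.2]
opening: 0.0003
```

Call:
arm_command --targets '[[[0,0,0,0,0,-0.1,0],[0,0,0,0,0,-0.1,0]]]'

```text
clock: 3.2
tool_pos: [0.55, -0.0097, 0.1641]
orientation: [180.0, 0.0, 0.0]
force: [-0.0, -0.4, 0.4]
opening: 0.0002
```

Call:
arm_command --targets '[[[0,0,0,0,0,-0.1,0],[0,0,0,0,0,-0.1,0]]]'

```text
clock: 3.37
tool_pos: [0.55, -0.0097, 0.1631]
orientation: [180.0, 0.0, 0.0]
force: [-0.4, 0.6, -0.8]
opening: 0.0001
```

Call:
arm_command --targets '[[[0,0,0,0,0,-0.1,0],[0,0,0,0,0,-0.1,0]]]'

```text
clock: 3.53
tool_pos: [0.55, -0.0097, 0.1621]
orientation: [180.0, 0.0, 0.0]
force: [0.3, -0.8, -0.5]
opening: 0.0005
```

Call:
arm_command --targets '[[[0,0,0,0,0,-0.1,0],[0,0,0,0,0,-0.1,0]]]'

```text
clock: 3.7
tool_pos: [0.55, -0.0097, 0.1611]
orientation: [180.0, 0.0, 0.0]
force: [0.1, 1.2, -0.3]
opening: 0.0008
```

```bash
python3 - <<'E'
from plant import ctrl
import cv2
o=ctrl.get_obs();print(o["force"],o["tool_pos"],o["tau"],o["moment"])
s=ctrl.snapshot("scene");cv2.imwrite("pics/b.png",cv2.hconcat([cv2.resize(s[140:270,190:350],(480,390),interpolation=cv2.INTER_CUBIC)]))
E
```

```text
[ 0.13816751  1.22019202 -0.31247117] [ 0.5499922  -0.00968136  0.16111276] [ 2.76431587e-03 -4.25215209e+01  2.75309479e+01  6.48997664e+00
  1.25245149e-01 -3.77376466e-05] [-0.0005316  -0.0393341  -0.04492541]
```

View pics/b.png

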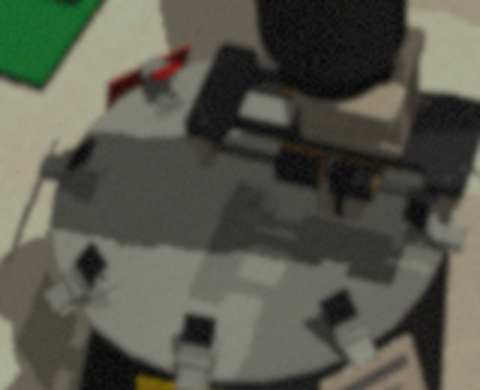

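Scene crop: the fingers are down by the disc near (345,210), and contact isn't clear. I'll triangulate the heights.

```bash
python3 - <<'E'
from h import *
from plant import ctrl
T=ctrl.camera_model("top");S=ctrl.camera_model("scene")
def tri(a,b):
    d1=ray(T,[a])[0];d2=ray(S,[b])[0];d1/=np.linalg.norm(d1);d2/=np.linalg.norm(d2)
    o1,o2=np.array(T["xyz"]),np.array(S["xyz"])
    t=np.linalg.lstsq(np.c_[d1,-d2],o2-o1,rcond=None)[0]
    p,q=o1+t[0]*d1,o2+t[1]*d2; return ((p+q)/2).round(4),np.linalg.norm(p-q).round(4)
print("nut top",tri((382.5,254),(273,207)))
def proj(m,P):
    Rm=R.from_euler('xyz',m["rotation"],degrees=True).as_matrix()
    c=(np.atleast_2d(P)-m["xyz"])@Rm*[1,-1,-1]
    return cv2.projectPoints(c,np.zeros(3),np.zeros(3),m["K"],m["distortion"])[0].reshape(-1,2).round(1)
p=proj(S,[[.552,-.084,.19],[.552,-.084,.168],[.55,-.0097,.161],[.56,-.0097,.161],[.56,-.0097,.181]])
print(p,(p-[190,140])*3)
E
```

```text
nut top (array([ 0.5534, -0.0837,  0.1718]), np.float64(0.005))
[[271.2 201.6]
 [272.1 207.4]
 [303.9 216. ]
 [302.6 219.6]
 [302.3 214.6]] [[243.6 184.8]
 [246.3 202.2]
 [341.7 228. ]
 [337.8 238.8]
 [336.9 223.8]]
```

Call:
arm_command --targets '[[[0,0,0,0,0,-0.1,0],[0,0,0,0,0,-0.2,0]]]'

```text
clock: 3.92
tool_pos: [0.5501, -0.0096, 0.1593]
orientation: [-180.0, -0.0, 0.0]
force: [-0.2, 1.3, -0.3]
opening: -0.0
```

Call:
arm_command --targets '[[[0,0,0,0,0,-0.1,0],[0,0,0,0,0,-0.2,0]]]'

```text
clock: 4.08
tool_pos: [0.5501, -0.0097, 0.1572]
orientation: [180.0, 0.0, 0.0]
force: [0.6, -0.7, 0.8]
opening: 0.0003
```

```bash
python3 - <<'E'
from plant import ctrl
import cv2
s=ctrl.snapshot("scene");w=ctrl.snapshot("wrist")
s0=cv2.imread("pics/scene0.png")
c=lambda i:cv2.resize(i[140:270,190:350],(400,325),interpolation=cv2.INTER_CUBIC)
cv2.imwrite("pics/c.png",cv2.vconcat([cv2.hconcat([c(s),c(s0)]),cv2.resize(w,(800,600))[::2,::2].repeat(1,1) if 0 else cv2.copyMakeBorder(cv2.resize(w,(360,270)),0,0,0,440,cv2.BORDER_CONSTANT)]))
print(ctrl.camera_model("wrist"))
E
```

```text
{'K': array([[431.97489883,   0.        , 316.56562439],
       [  0.        , 431.97489883, 240.44504482],
       [  0.        ,   0.        ,   1.        ]]), 'distortion': array([-0.06166033,  0.        ,  0.        ,  0.        ,  0.        ]), 'xyz': array([ 0.6167484 , -0.01036349,  0.34374789]), 'rotation': array([-1.47644051e+01, -2.71340601e-02, -9.00392793e+01])}
```

View pics/c.png

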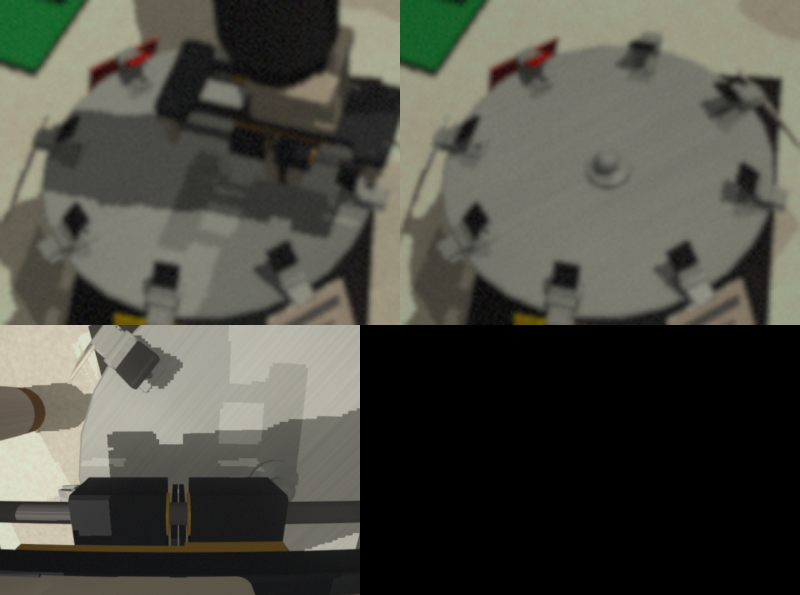

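The wrist view shows the finger tips at (178,485) with their shadow separated at about (170,440), so there is still a gap. I'll keep descending on force.

Call:
arm_command --targets '[[[0,0,0,0,0,-0.1,0],[0,0,0,0,0,-0.2,0]]]'

```text
clock: 4.35
tool_pos: [0.5501, -0.0096, 0.1553]
orientation: [180.0, -0.0, 0.0]
force: [-0.4, 0.8, -0.2]
opening: 0.0007
```

Call:
arm_command --targets '[[[0,0,0,0,0,-0.1,0],[0,0,0,0,0,-0.2,0]]]'

```text
clock: 4.52
tool_pos: [0.5501, -0.0097, 0.1532]
orientation: [-180.0, 0.0, 0.0]
force: [-0.7, 0.4, -0.1]
opening: 0.0003
```

Call:
arm_command --targets '[[[0,0,0,0,0,-0.1,0],[0,0,0,0,0,-0.2,0]]]'

```text
clock: 4.68
tool_pos: [0.5501, -0.0097, 0.1512]
orientation: [180.0, 0.0, 0.0]
force: [0.9, -0.1, -0.5]
opening: 0.0002
```

```bash
cat >> h.py <<'E'
def proj(m,P):
    Rm=R.from_euler('xyz',m["rotation"],degrees=True).as_matrix()
    c=(np.atleast_2d(P)-m["xyz"])@Rm*[1,-1,-1]
    return cv2.projectPoints(c,np.zeros(3),np.zeros(3),m["K"],m["distortion"])[0].reshape(-1,2)
E
python3 - <<'E'
from h import *
from plant import ctrl
o=ctrl.get_obs(); p=o["tool_pos"]
out=[]
for n,w,sc in(("scene",(260,360,160,260),4),("wrist",(220,420,180,380),2)):
    m=ctrl.camera_model(n); im=ctrl.snapshot(n); a=w
    c=cv2.resize(im[a[2]:a[3],a[0]:a[1]],(400,400),interpolation=cv2.INTER_CUBIC)
    if n=="wrist": c=cv2.resize(im,(533,400)); 
    def q(P):
        u=proj(m,P)[0]; return (u*400/480 if n=="wrist" else (u-[a[0],a[2]])*4)
    for dx in(-.0095,.0095):
        for dy in(-.021,.021):
            for dz,col in((0,(0,0,255)),):
                u=q(p+[dx,dy,dz]); cv2.circle(c,tuple(int(v) for v in u),3,col,1)
    if n=="scene":
        for t in np.arange(0,2*np.pi,.1):
            u=q(np.array([.552+.15*np.cos(t),-.084+.15*np.sin(t),.168])); cv2.circle(c,tuple(int(v) for v in u),1,(0,255,0),-1)
    else:
        for t in np.arange(0,2*np.pi,.1):
            for z,col in((.168,(0,255,0)),(.148,(255,0,0))):
                u=q(np.array([.552+.15*np.cos(t),-.084+.15*np.sin(t),z])); cv2.circle(c,tuple(int(v) for v in u),1,col,-1)
    out.append(c[:, :400] if n=="scene" else c[:,:400])
cv2.imwrite("pics/d.png",cv2.hconcat(out)); print(p)
E
```

```text
[ 0.55007803 -0.0096726   0.15115942]
```

View pics/d.png

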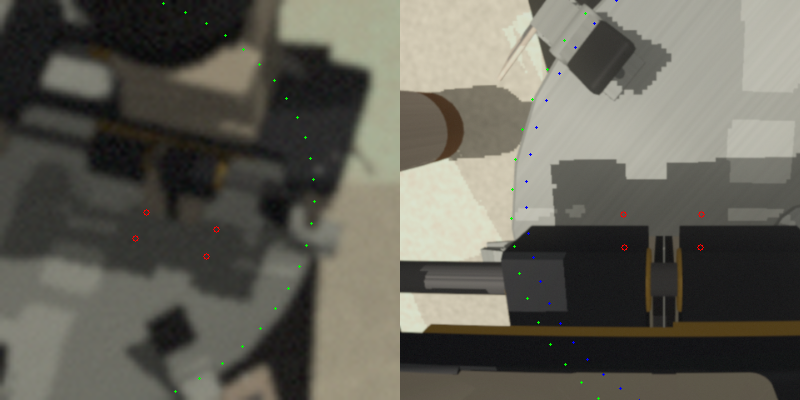

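Disc edge at z = 0.168 fits the wrist view (green dots). The visible fingertip sits about 18 mm behind the reported TCP: scene (180,215) against projected (176,235). So contact should come at a reported z of about 0.149.

Call:
arm_command --targets '[[[0,0,0,0,0,-0.1,0],[0,0,0,0,0,-0.1,0]]]'

```text
clock: 4.95
tool_pos: [0.55, -0.0097, 0.1502]
orientation: [-180.0, 0.0, 0.0]
force: [0.3, 0.8, -0.7]
opening: 0.0006
```

Call:
arm_command --targets '[[[0,0,0,0,0,-0.1,0],[0,0,0,0,0,-0.1,0]]]'

```text
clock: 5.12
tool_pos: [0.55, -0.0097, 0.1491]
orientation: [180.0, 0.0, 0.0]
force: [-0.5, 0.6, -0.7]
opening: -0.0001
```

Call:
arm_command --targets '[[[0,0,0,0,0,-0.1,0],[0,0,0,0,0,-0.1,0]]]'

```text
clock: 5.28
tool_pos: [0.55, -0.0097, 0.1481]
orientation: [180.0, 0.0, 0.0]
force: [0.5, -0.0, -0.3]
opening: 0.0009
```

Call:
arm_command --targets '[[[0,0,0,0,0,-0.1,0],[0,0,0,0,0,-0.1,0]]]'

```text
clock: 5.45
tool_pos: [0.55, -0.0097, 0.1471]
orientation: [180.0, 0.0, 0.0]
force: [1.4, 0.2, 0.2]
opening: 0.0006
```

Call:
arm_command --targets '[[[0,0,0,0,0,-0.1,0],[0,0,0,0,0,-0.1,0]]]'

```text
clock: 5.62
tool_pos: [0.55, -0.0097, 0.1461]
orientation: [180.0, 0.0, 0.0]
force: [0.6, -0.1, -0.6]
opening: 0.0003
```

Call:
arm_command --targets '[[[0,0,0,0,0,-0.1,0],[0,0,0,0,0,-0.1,0]]]'

```text
clock: 5.78
tool_pos: [0.55, -0.0097, 0.1451]
orientation: [180.0, 0.0, 0.0]
force: [-0.4, -0.1, 0.6]
opening: 0.0004
```

```bash
python3 - <<'E'
from h import *
from plant import ctrl
W=ctrl.camera_model("wrist");S=ctrl.camera_model("scene")
o=ctrl.get_obs();dz=.15116-o["tool_pos"][2]
for nm,m,uv,off in(("wrist",W,(316.8,284.4),dz),("scene",S,(305,213.7),0)):
    d=ray(m,[uv])[0];c=np.array(m["xyz"])+[0,0,off]
    for x in(.5405,.55,.5595):
        print(nm,x,(c+d*(x-c[0])/d[0]).round(4))
im=ctrl.snapshot("wrist");s=ctrl.snapshot("scene")
cv2.imwrite("pics/e.png",cv2.hconcat([cv2.resize(s[190:240,270:330],(480,400),interpolation=cv2.INTER_CUBIC),im[220:420,240:400].repeat(2,0).repeat(2,1)]))
E
```

```text
wrist 0.5405 [ 0.5405 -0.0105  0.1346]
wrist 0.55 [ 0.55   -0.0105  0.1599]
wrist 0.5595 [ 0.5595 -0.0105  0.1853]
scene 0.5405 [ 0.5405 -0.0103  0.1567]
scene 0.55 [ 0.55   -0.0069  0.1714]
scene 0.5595 [ 0.5595 -0.0035  0.1862]
```

View pics/e.png

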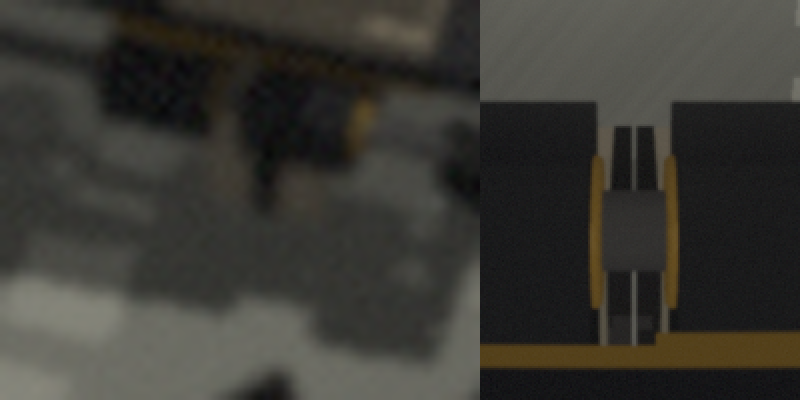

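The tip appears in the scene at about (303,216), still above the disc. I'll continue down in 1 mm steps.

Call:
arm_command --targets '[[[0,0,0,0,0,-0.1,0],[0,0,0,0,0,-0.2,0]]]'

```text
clock: 6.05
tool_pos: [0.5501, -0.0096, 0.1433]
orientation: [-180.0, -0.0, 0.0]
force: [0.1, 0.5, -0.3]
opening: 0.0004
```

Call:
arm_command --targets '[[[0,0,0,0,0,-0.1,0],[0,0,0,0,0,-0.1,0]]]'

```text
clock: 6.22
tool_pos: [0.5499, -0.0097, 0.142]
orientation: [180.0, 0.0, 0.0]
force: [-0.1, 0.3, -0.3]
opening: 0.0003
```

Call:
arm_command --targets '[[[0,0,0,0,0,-0.1,0],[0,0,0,0,0,-0.1,0]]]'

```text
clock: 6.38
tool_pos: [0.55, -0.0097, 0.1411]
orientation: [180.0, 0.0, 0.0]
force: [-0.2, 0.7, -0.3]
opening: 0.0003
```

Call:
arm_command --targets '[[[0,0,0,0,0,-0.1,0],[0,0,0,0,0,-0.1,0]]]'

```text
clock: 6.55
tool_pos: [0.5502, -0.0097, 0.1404]
orientation: [180.0, -0.0, 0.0]
force: [0.1, -0.4, -0.9]
opening: 0.0005
```

Call:
arm_command --targets '[[[0,0,0,0,0,-0.1,0],[0,0,0,0,0,-0.1,0]]]'

```text
clock: 6.72
tool_pos: [0.5513, -0.0096, 0.1403]
orientation: [-180.0, -0.1, 0.0]
force: [0.2, -0.6, 5.6]
opening: 0.0007
```

Call:
arm_command --targets '[[[0,0,0,0,0,-0.1,0],[0,0,0,0,0,-0.1,0]]]'

```text
clock: 6.88
tool_pos: [0.5521, -0.0096, 0.1403]
orientation: [180.0, -0.3, 0.1]
force: [-0.5, -0.1, 10.1]
opening: 0.0005
```

```bash
python3 - <<'E'
from plant import ctrl
import cv2
o=ctrl.get_obs();print(o["force"],o["tool_pos"],o["tau"],o["joint_pos"])
im=ctrl.snapshot("wrist");s=ctrl.snapshot("scene")
cv2.imwrite("pics/f.png",cv2.hconcat([cv2.resize(s[150:270,190:350],(533,400),interpolation=cv2.INTER_CUBIC)[:, :400],im[100:400,100:400].repeat(4,0).repeat(4,1)[::3,::3]]))
E
```

```text
[-0.52689569 -0.11888288 10.08797613] [ 0.55211059 -0.00960063  0.14027974] [ 1.28453113e-01 -3.81363559e+01  2.28559417e+01  4.63797435e+00
  1.33263962e-01  2.27154238e-02] [ 19.39511258  11.54793076 -19.94623716   0.09976725 -58.2695556
  70.61352742]
```

View pics/f.png

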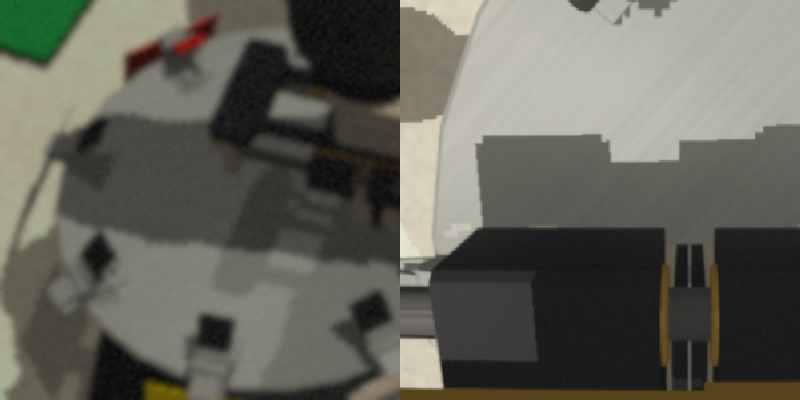

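```bash
python3 - <<'E'
from plant import ctrl
o=ctrl.get_obs();print(o["force"],o["moment"],o["tool_pos"],o["orientation"])
E
```

```text
[-0.13470295  0.68183129 10.47274332] [-0.03998475  0.04729844  0.03683102] [ 0.55195417 -0.00960125  0.14029077] [ 1.79999952e+02 -2.37705602e-01  5.73910493e-02]
```

Force is 10 N with near-zero moment, so it acts on the tool axis: this is the fingertip on the disc, not the body on a clip. The face is at a reported z of 0.1403 and stiffness is about 5 N/mm. Next, lift and go to the flick start.

Call:
arm_command --targets '[[[0,0,0,0,0,0.3,0],[0,0,0,0,0,1.5,0],[0,0,0,0,0,4,0],[0,0,0,-1.5,1,6.5,0],[0,0,0,-3.5,3.2,6.5,0],[0,0,0,-4.7,4.6,6,0],[0,0,0,-4.7,4.6,4,0],[0,0,0,-4.7,4.6,2,0]]]'

```text
clock: 7.65
tool_pos: [0.5031, 0.0375, 0.1591]
orientation: [-179.9, -0.2, 0.1]
force: [-0.1, 0.4, -0.2]
opening: 0.0004
```

Call:
arm_command --targets '[[[0,0,0,0,0,-0.7,0],[0,0,0,0,0,-0.95,0],[0,0,0,0,0,-0.95,0]]]'

```text
clock: 7.9
tool_pos: [0.503, 0.0361, 0.1485]
orientation: [180.0, 0.1, 0.0]
force: [1.2, 0.8, 0.8]
opening: 0.0004
```

```bash
python3 - <<'E'
from plant import ctrl
import cv2
from h import *
o=ctrl.get_obs();print(o["force"],o["tool_pos"])
im=ctrl.snapshot("wrist");s=ctrl.snapshot("top")
print(blobs(red(s)[:420]))
cv2.imwrite("pics/g.png",cv2.hconcat([cv2.resize(im,(400,300)),cv2.resize(s[150:390,250:570],(400,300))]))
E
```

```text
[1.16419753 0.75480526 0.77977084] [0.50299538 0.0360794  0.14854133]
[(array([427.4, 293.4]), np.int32(74)), (array([439.9, 313.6]), np.int32(234))]
```

View pics/g.png

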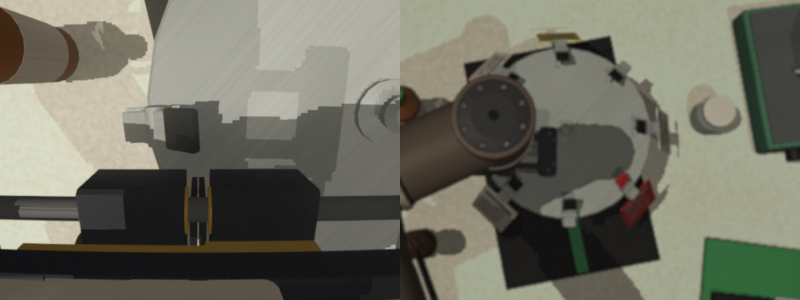

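Wrist view: the finger at (197,190) lies behind the clip at (160,130), on its inner edge, so I shift y by +10 mm for the flick.

Call:
arm_command --targets '[[[0,0,0,0.5,0.6,0,0],[0,0,0,1.4,1.0,0,0],[0,0,0,2.8,1.0,0,0],[0,0,0,4.7,1.0,0,0],[0,0,0,7.1,0.8,0,0],[0,0,0,9.8,0.4,0,0],[0,0,0,12.5,0,3,0],[0,0,0,13.8,-0.3,6.7,0]]]'

```text
clock: 8.67
tool_pos: [0.6425, 0.0329, 0.2131]
orientation: [179.9, 0.3, -0.0]
force: [1.9, 1.0, 0.3]
opening: 0.0001
```

```bash
cat > t.py <<'E'
from h import *
from plant import ctrl
import sys
o=ctrl.get_obs(); s=ctrl.snapshot("top"); cv2.imwrite(f"pics/t{o['clock']:.2f}.png",s)
m=ctrl.camera_model("top"); print(o["clock"],o["tool_pos"],o["force"])
for c,a in blobs(red(s)[150:400],8):
    p=c+[0,150]
    if 280<p[0]<480: print(p,a,"clip",onz(m,[p],.195)[0][:2].round(3),"ang@clip %.1f card %.1f"%(ang(onz(m,[p],.195)[0][:2]-[.552,-.084]),ang(onz(m,[p],.124)[0][:2]-[.552,-.084])), "r %.3f %.3f"%(np.linalg.norm(onz(m,[p],.195)[0][:2]-[.552,-.084]),np.linalg.norm(onz(m,[p],.124)[0][:2]-[.552,-.084])))
E
python3 t.py
```

```text
8.6667 [0.64252759 0.0328939  0.21310687] [1.85745627 1.03888956 0.25419827]
[361.9 309.1] 74 clip [ 0.433 -0.042] ang@clip 160.7 card 161.8 r 0.126 0.121
[351.4 335. ] 528 clip [ 0.379 -0.021] ang@clip 160.1 card 160.8 r 0.184 0.183
```

Call:
arm_command --targets '[[[0,0,0,-0.5,-1,0,0],[0,0,0,-2.5,-3,0,0],[0,0,0,-5,-5,0,0],[0,0,0,-7.5,-6.5,0,0],[0,0,0,-8.9,-7.2,-1.5,0],[0,0,0,-8.9,-7.2,-4,0],[0,0,0,-8.9,-7.2,-5.5,0],[0,0,0,-8.9,-7.2,-6.2,0]]]'

```text
clock: 9.38
tool_pos: [0.5509, -0.0389, 0.152]
orientation: [180.0, 0.1, -0.0]
force: [1.1, -0.1, -0.3]
opening: 0.0006
```

```bash
python3 t.py
```

```text
9.3833 [ 0.550912   -0.03891628  0.15196907] [ 1.07677301 -0.06356847 -0.31594042]
[337.8 190.4] 46 clip [0.687 0.014] ang@clip 35.9 card 32.4 r 0.167 0.182
[323.  197.7] 40 clip [0.671 0.046] ang@clip 47.6 card 44.0 r 0.176 0.189
```

Call:
arm_command --targets '[[[0,0,0,0,0,0,0],[0,0,0,0,0,0,0],[0,0,0,0,0,0,0],[0,0,0,0,0,0,0],[0,0,0,0,0,0,0],[0,0,0,0,0,0,0]]]'

```text
clock: 9.93
tool_pos: [0.5524, -0.0386, 0.1542]
orientation: [-180.0, -0.0, 0.0]
force: [0.4, 0.3, -0.0]
opening: 0.0005
```

```bash
python3 t.py
```

```text
9.9333 [ 0.55235533 -0.0385668   0.15423069] [ 0.36808197  0.3252041  -0.00614734]
[426.6 214.4] 56 clip [ 0.639 -0.178] ang@clip -47.1 card -45.8 r 0.128 0.147
```

Call:
arm_command --targets '[[[0,0,0,0,0,-0.3,0],[0,0,0,0,0,-0.6,0],[0,0,0,0,0,-0.9,0],[0,0,0,0,0,-0.9,0]]]'

```text
clock: 10.32
tool_pos: [0.5515, -0.0387, 0.1439]
orientation: [180.0, 0.1, 0.0]
force: [-0.9, 0.8, 0.6]
opening: 0.0004
```

```bash
python3 t.py
```

```text
10.3167 [ 0.55152371 -0.03872081  0.14385382] [-0.90014927  0.76473129  0.60593869]
[460.5 271.2] 42 clip [ 0.518 -0.249] ang@clip -101.6 card -98.0 r 0.168 0.182
[439.8 271.7] 65 clip [ 0.516 -0.205] ang@clip -106.5 card -101.6 r 0.127 0.137
[451.5 292.6] 36 clip [ 0.472 -0.23 ] ang@clip -118.6 card -114.7 r 0.166 0.176
```

Call:
arm_command --targets '[[[0,0,0,0,0,0,0],[0,0,0,0,0,0,0],[0,0,0,0,0,0,0],[0,0,0,0,0,0,0]]]'

```text
clock: 10.7
tool_pos: [0.5522, -0.0387, 0.1449]
orientation: [-180.0, -0.0, 0.0]
force: [0.5, 0.8, -0.4]
opening: 0.0006
```

```bash
python3 t.py
```

```text
10.7 [ 0.55215228 -0.03867297  0.14490687] [ 0.5173792   0.76975006 -0.43655498]
[397.3 311.5] 73 clip [ 0.43  -0.116] ang@clip -165.2 card -161.2 r 0.126 0.125
[400.5 337.3] 347 clip [ 0.377 -0.123] ang@clip -167.4 card -164.7 r 0.179 0.181
```

Call:
arm_command --targets '[[[0,0,0,0,0,0,0],[0,0,0,0,0,0,0],[0,0,0,0,0,0,0],[0,0,0,0,0,0,0],[0,0,0,0,0,0,0],[0,0,0,0,0,0,0],[0,0,0,0,0,0,0],[0,0,0,0,0,0,0]]]'

```text
clock: 11.42
tool_pos: [0.5521, -0.0387, 0.1448]
orientation: [180.0, 0.0, 0.0]
force: [0.6, -0.2, -0.4]
opening: 0.0007
```

Call:
arm_command --targets '[[[0,0,0,0,0,0,0],[0,0,0,0,0,0,0],[0,0,0,0,0,0,0],[0,0,0,0,0,0,0],[0,0,0,0,0,0,0],[0,0,0,0,0,0,0]]]'

```text
clock: 11.92
tool_pos: [0.5521, -0.0387, 0.1448]
orientation: [180.0, 0.0, 0.0]
force: [-0.5, 0.3, 0.3]
opening: 0.0002
```

```bash
python3 t.py
```

```text
11.9167 [ 0.55208833 -0.03866238  0.14479131] [-0.45804612  0.32019837  0.26407011]
[342.5 186.4] 30 clip [0.697 0.004] ang@clip 31.3 card 28.0 r 0.169 0.185
```

Call:
arm_command --targets '[[[0,0,0,0,0,0,0],[0,0,0,0,0,0,0],[0,0,0,0,0,0,0],[0,0,0,0,0,0,0],[0,0,0,0,0,0,0],[0,0,0,0,0,0,0],[0,0,0,0,0,0,0],[0,0,0,0,0,0,0]]]'

```text
clock: 12.63
tool_pos: [0.5521, -0.0387, 0.1448]
orientation: [180.0, -0.0, 0.0]
force: [0.5, -0.2, -0.3]
opening: 0.0007
```

Call:
arm_command --targets '[[[0,0,0,0,0,0,0],[0,0,0,0,0,0,0],[0,0,0,0,0,0,0],[0,0,0,0,0,0,0],[0,0,0,0,0,0,0],[0,0,0,0,0,0,0],[0,0,0,0,0,0,0],[0,0,0,0,0,0,0]]]'

```text
clock: 13.3
tool_pos: [0.5521, -0.0387, 0.1448]
orientation: [-180.0, -0.0, 0.0]
force: [0.7, 0.3, 0.0]
opening: 0.0003
```

```bash
python3 t.py
```

```text
13.3 [ 0.55207803 -0.03865709  0.14480893] [0.66874939 0.31608286 0.02455462]
[402.3 310.1] 72 clip [ 0.433 -0.127] ang@clip -160.2 card -156.0 r 0.126 0.126
[408.1 334.6] 335 clip [ 0.383 -0.139] ang@clip -162.0 card -159.1 r 0.178 0.180
```

Call:
arm_command --targets '[[[0,0,0,0,0,0,0],[0,0,0,0,0,0,0],[0,0,0,0,0,0,0],[0,0,0,0,0,0,0],[0,0,0,0,0,0,0],[0,0,0,0,0,0,0],[0,0,0,0,0,0,0],[0,0,0,0,0,0,0]]]'

```text
clock: 14.02
tool_pos: [0.5521, -0.0387, 0.1448]
orientation: [180.0, 0.0, 0.0]
force: [-0.1, -0.9, 0.3]
opening: 0.0008
```

Call:
arm_command --targets '[[[0,0,0,0,0,0,0],[0,0,0,0,0,0,0],[0,0,0,0,0,0,0],[0,0,0,0,0,0,0],[0,0,0,0,0,0,0],[0,0,0,0,0,0,0],[0,0,0,0,0,0,0],[0,0,0,0,0,0,0]]]'

```text
clock: 14.68
tool_pos: [0.5521, -0.0387, 0.1448]
orientation: [180.0, 0.0, 0.0]
force: [0.2, 0.4, 0.6]
opening: 0.0003
```

```bash
python3 t.py
```

```text
14.6833 [ 0.55208075 -0.03866955  0.14479145] [0.22842942 0.36955387 0.59472661]
[339.8 187.6] 27 clip [0.694 0.01 ] ang@clip 33.5 card 30.1 r 0.170 0.185
[332.2 191.8] 8 clip [0.684 0.026] ang@clip 39.8 card 36.3 r 0.172 0.186
[328.9 194.5] 8 clip [0.678 0.033] ang@clip 42.9 card 39.3 r 0.172 0.186
[319.9 200. ] 50 clip [0.665 0.052] ang@clip 50.3 card 46.6 r 0.177 0.190
```

Call:
arm_command --targets '[[[0,0,0,0,0,0,0],[0,0,0,0,0,0,0],[0,0,0,0,0,0,0],[0,0,0,0,0,0,0],[0,0,0,0,0,0,0],[0,0,0,0,0,0,0]]]'

```text
clock: 15.23
tool_pos: [0.5521, -0.0387, 0.1448]
orientation: [180.0, 0.0, 0.0]
force: [-0.7, 0.1, 0.5]
opening: 0.0003
```

```bash
python3 t.py
```

```text
15.2333 [ 0.55208457 -0.03865178  0.1447897 ] [-0.67989014  0.1117297   0.5074724 ]
[397.2 182.9] 21 clip [ 0.707 -0.114] ang@clip -11.0 card -12.3 r 0.158 0.179
[417.3 190.6] 26 clip [ 0.691 -0.158] ang@clip -27.9 card -28.1 r 0.157 0.178
```

Call:
arm_command --targets '[[[0,0,0,0,0,-0.1,0],[0,0,0,0,0,-0.2,0],[0,0,0,0,0,-0.25,0],[0,0,0,0,0,-0.25,0]]]'

```text
clock: 15.62
tool_pos: [0.552, -0.0387, 0.1421]
orientation: [180.0, 0.0, 0.0]
force: [0.2, -0.4, 0.6]
opening: 0.0003
```

```bash
python3 t.py
```

```text
15.6167 [ 0.55196582 -0.0386762   0.14208142] [ 0.23523377 -0.44034273  0.57950892]
[433.8 223.9] 54 clip [ 0.619 -0.193] ang@clip -58.6 card -56.4 r 0.128 0.146
```

Call:
arm_command --targets '[[[0,0,0,0,0,-0.1,0],[0,0,0,0,0,-0.2,0],[0,0,0,0,0,-0.25,0],[0,0,0,0,0,-0.25,0]]]'

```text
clock: 16.0
tool_pos: [0.5531, -0.0386, 0.1403]
orientation: [-180.0, -0.1, 0.0]
force: [2.8, -0.5, 2.4]
opening: 0.0003
```

```bash
python3 t.py
```

```text
16.0 [ 0.55305931 -0.0385627   0.14032743] [ 2.83951387 -0.53337233  2.36046813]
[442.3 257.6] 59 clip [ 0.546 -0.211] ang@clip -92.6 card -88.2 r 0.127 0.140
[456.4 273.5] 11 clip [ 0.513 -0.24 ] ang@clip -104.0 card -100.2 r 0.161 0.174
```

Call:
arm_command --targets '[[[0,0,0,0,0,0.2,0]]]'

```text
clock: 16.13
tool_pos: [0.5516, -0.0387, 0.1415]
orientation: [-180.0, 0.1, -0.0]
force: [0.1, 0.7, -0.3]
opening: 0.0006
```

```bash
python3 t.py
```

```text
16.1333 [ 0.55162755 -0.03868036  0.14150306] [ 0.12379434  0.65179521 -0.31040475]
[441.5 264.2] 68 clip [ 0.532 -0.209] ang@clip -99.1 card -94.4 r 0.127 0.139
[454.2 280.4] 21 clip [ 0.498 -0.236] ang@clip -109.5 card -105.6 r 0.161 0.173
```

Call:
arm_command --targets '[[[0,0,0,0,0,0,0],[0,0,0,0,0,0,0]]]'

```text
clock: 16.35
tool_pos: [0.5515, -0.0387, 0.1415]
orientation: [-180.0, 0.1, 0.0]
force: [-0.2, -0.4, -0.4]
opening: 0.0003
```

```bash
python3 t.py
```

```text
16.35 [ 0.55153212 -0.03869179  0.14149051] [-0.17547663 -0.35722561 -0.42566434]
[439.  274.1] 69 clip [ 0.511 -0.204] ang@clip -109.0 card -104.0 r 0.127 0.137
[456.4 271.6] 16 clip [ 0.517 -0.24 ] ang@clip -102.6 card -98.8 r 0.160 0.173
[461.2 276. ] 34 clip [ 0.508 -0.25 ] ang@clip -104.8 card -101.2 r 0.172 0.186
[450.4 296. ] 39 clip [ 0.465 -0.227] ang@clip -121.2 card -117.3 r 0.168 0.177
```

Call:
arm_command --targets '[[[0,0,0,0,0,0,0],[0,0,0,0,0,0,0],[0,0,0,0,0,0,0],[0,0,0,0,0,0,0],[0,0,0,0,0,0,0],[0,0,0,0,0,0,0],[0,0,0,0,0,0,0],[0,0,0,0,0,0,0]]]'

```text
clock: 17.07
tool_pos: [0.5521, -0.0386, 0.1418]
orientation: [-180.0, -0.0, 0.0]
force: [-1.8, -0.3, -0.0]
opening: 0.0009
```

```bash
python3 t.py
```

```text
17.0667 [ 0.55210196 -0.0386462   0.14178956] [-1.76344765 -0.28672572 -0.02618516]
[421.8 299.2] 71 clip [ 0.457 -0.167] ang@clip -138.7 card -133.6 r 0.126 0.130
[433.3 320.1] 294 clip [ 0.414 -0.191] ang@clip -142.1 card -138.5 r 0.175 0.181
```

Call:
arm_command --targets '[[[0,0,0,0,0,0,0],[0,0,0,0,0,0,0],[0,0,0,0,0,0,0],[0,0,0,0,0,0,0]]]'

```text
clock: 17.45
tool_pos: [0.5521, -0.0387, 0.1418]
orientation: [180.0, -0.0, 0.0]
force: [-0.0, -0.1, -0.9]
opening: 0.0004
```

```bash
python3 t.py
```

```text
17.45 [ 0.55209095 -0.03865239  0.14179364] [-0.00845977 -0.12017115 -0.93112849]
[409.5 307.4] 73 clip [ 0.439 -0.142] ang@clip -152.9 card -148.3 r 0.127 0.128
[418.3 330.6] 296 clip [ 0.392 -0.16 ] ang@clip -154.6 card -151.4 r 0.178 0.181
[410.5 330.6] 8 clip [ 0.391 -0.144] ang@clip -159.6 card -156.5 r 0.172 0.174
```

Call:
arm_command --targets '[[[0,0,0,0,0,0,0],[0,0,0,0,0,0,0],[0,0,0,0,0,-0.1,0],[0,0,0,0,0,-0.25,0],[0,0,0,0,0,-0.4,0],[0,0,0,0,0,-0.45,0],[0,0,0,0,0,-0.45,0],[0,0,0,0,0,-0.45,0]]]'

```text
clock: 18.17
tool_pos: [0.5548, -0.0387, 0.1403]
orientation: [180.0, -0.3, 0.1]
force: [0.0, 0.5, 14.3]
opening: 0.0005
```

```bash
python3 t.py
```

```text
18.1667 [ 0.55478314 -0.03869115  0.14025364] [ 0.02765435  0.4620699  14.28595843]
[395.7 311.8] 74 clip [ 0.429 -0.113] ang@clip -166.7 card -162.9 r 0.126 0.125
[398.5 337.8] 315 clip [ 0.376 -0.119] ang@clip -168.7 card -166.2 r 0.180 0.181
```

Stopped at about −166.5° against a target of −168°. Now a slow lift, with x shifted to follow the finger's compliance so it doesn't drag the wheel back.

Call:
arm_command --targets '[[[0,0,0,0.05,0,0.04,0],[0,0,0,0.1,0,0.08,0],[0,0,0,0.14,0,0.12,0],[0,0,0,0.18,0,0.16,0],[0,0,0,0.22,0,0.2,0],[0,0,0,0.26,0,0.24,0],[0,0,0,0.29,0,0.28,0],[0,0,0,0.3,0,0.32,0]]]'

```text
clock: 18.88
tool_pos: [0.5551, -0.0387, 0.1404]
orientation: [-180.0, 0.0, 0.0]
force: [0.2, 0.1, -0.2]
opening: 0.0006
```

```bash
python3 t.py
```

```text
18.8833 [ 0.55508021 -0.03866324  0.1403535 ] [ 0.2264417   0.05476429 -0.1554999 ]
[394.7 312. ] 73 clip [ 0.429 -0.111] ang@clip -167.7 card -163.9 r 0.126 0.125
[397.7 337.9] 315 clip [ 0.375 -0.117] ang@clip -169.3 card -166.7 r 0.180 0.181
```

Call:
arm_command --targets '[[[0,0,0,0,0,0.05,0],[0,0,0,0,0,0.15,0],[0,0,0,0,0,0.4,0],[0,0,0,0,0,1.2,0],[0,0,0,0,0,3,0],[0,0,0,0,0,6,0],[0,0,0,0,0,9.5,0],[0,0,0,0,0,13,0]]]'

```text
clock: 19.6
tool_pos: [0.5545, -0.0388, 0.2723]
orientation: [180.0, 0.0, 0.0]
force: [1.4, -0.3, 0.0]
opening: 0.0004
```

Call:
arm_command --targets '[[[0,0,0,-0.5,1,3,0],[0,0,0,-1.5,3.5,5,0],[0,0,0,-3,7,6,0],[0,0,0,-4.5,10.5,6,0],[0,0,0,-6,14,6,0],[0,0,0,-7.5,17.5,6,0],[0,0,0,-9,21,6,0],[0,0,0,-10.5,24.5,6,0]]]'

```text
clock: 20.27
tool_pos: [0.4489, 0.2077, 0.3315]
orientation: [-179.9, -0.1, 0.0]
force: [1.8, 1.1, -0.2]
opening: 0.0008
```

Call:
arm_command --targets '[[[0,0,0,-1.5,3.5,0,0],[0,0,0,-3,7,0,0],[0,0,0,-4,10.5,0,0],[0,0,0,-5,13.5,0,0],[0,0,0,-5.5,16,0,0],[0,0,0,-6,17,0,0],[0,0,0,-6,17,0,0],[0,0,0,-6,17,0,0]]]'

```text
clock: 20.93
tool_pos: [0.3898, 0.3763, 0.3306]
orientation: [180.0, 0.0, 0.1]
force: [0.2, 0.3, 1.0]
opening: 0.0006
```

```bash
python3 t.py; python3 - <<'E'
from plant import ctrl
from h import *
s=ctrl.snapshot("top");m=ctrl.camera_model("top")
cv2.imwrite("pics/z.png",s)
print([ (c,onz(m,[c],.124)[0].round(3)) for c,a in blobs(red(s)[:420],10)])
cv2.imwrite("pics/z2.png",cv2.hconcat([cv2.resize(s[130:400,220:560],(510,405)),cv2.resize(ctrl.snapshot("scene")[100:370,180:370],(285,405))]))
E
```

```text
20.9333 [0.38979639 0.37634522 0.33063133] [0.22712858 0.30191919 0.98242142]
[394.9 312.1] 76 clip [ 0.429 -0.111] ang@clip -167.5 card -163.7 r 0.126 0.125
[396.6 338.1] 408 clip [ 0.375 -0.115] ang@clip -170.0 card -167.5 r 0.180 0.181
[(array([394.9, 312.1]), array([ 0.432, -0.119,  0.124])), (array([396.8, 338. ]), array([ 0.376, -0.124,  0.124]))]
```

View pics/z2.png

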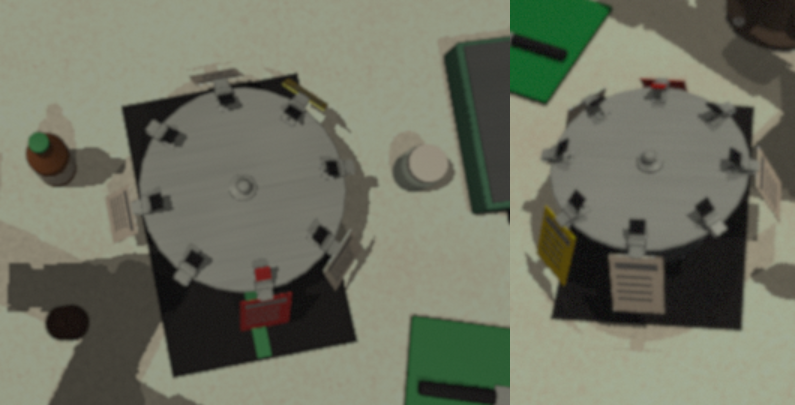

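The red card (265,310) lies over the stripe (262,340). The wheel is still, and the bottle, mill and jar are where they were.

```bash
python3 -c "
from plant import ctrl
print(ctrl.close_job())"
```

```text
the job is handed in; nothing more can be done
None
```

I flicked the wheel clockwise to about 2.9 rad/s. It ran free for about 2.7 turns, and I braked it with a fingertip on the flat of the disc so it stopped at the green stripe. I then took the hand away and handed the job in at about 21 s.

- **Braking:** I did it in two touches. A light one (about 2.5 N) slowed the wheel to about 0.8 rad/s about 70° before the stripe. The final press (14 N) stopped it there; it did not stop in between.
- **Final position:** in the last picture, with the hand away, the red card stands at −167.5°. The stripe is at about −168°, and the camera measurement is good to roughly 1°.
- **Nudge on lifting:** the wheel stopped at about −166.5° and moved about 1° further towards the stripe as I lifted the finger. It read the same 2 s later.
- **Other things:** by eye, the stand, bottle, mill and jar are where they started. I did not measure them again.
- **Disagreement:** the disc face gave contact at a reported tool height of 0.140 m, not the expected 0.168 m. I went by the touch. The force then had almost no moment, so it was the fingertip on the disc and not the gripper body on a clip. I did that test press before the flick; it may have turned the wheel by under 1°.

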